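Change over the purge gas line

TASK

The purge panel is fed through one of its two lines; change it over to the other. First turn the blue lever of the open valve (in line with its pipe) fully closed, square across the pipe, and only then turn the other valve's lever from closed to fully open, each as far as its stop. Never have both valves open at once, and leave the glassware round the panel where it stands.

Things in the scene. Friction and masses are not known exactly. Their poses are not given: they have to be found in the camera images.
- panel: Grey gas purge panel fixed on the worktop: box 150 x 300 x 40 mm, origin at the centre of its underside, x away from the robot when unturned. On top two parallel steel lines along x, 190 mm apart (centres at y = +95 and -95 mm, 80 mm above the worktop, tops at 87 mm), joined at the far side by a header along y at x = +55 mm; a flat dial gauge lies between them. Each line has one valve at x = 0. Nothing on the panel but the valves' stems and levers stands higher than 97 mm.
- valve_a: Brass quarter-turn ball valve fixed in one of the panel's two lines (it may be the left or the right one). This is the line in use: its lever stands open at the start, sometimes up to 20 degrees short of its open stop. Both valves look and work alike. Origin at the panel's top surface under the lever's pivot; x along its pipe, away from the robot when unturned; z up.
- valve_a_lever (a joint): Angle of this valve's lever about the vertical pivot, rad. 0 = fully closed, lever across the pipe, pointing along the valve's +y (to the left seen from the robot); 1.57 = fully open, lever in line with the pipe, pointing along the valve's -x (to the robot). It grows counter-clockwise seen from above. Hard stops at both ends; stiff (about 0.25 N m, some 3 to 4 N at the sleeve's middle), and it stays where it is left.
- valve_a_pivot (a point): Point on the lever's pivot axis at the lever's mid height, 130 mm above the worktop; fixed, axes as the valve.
- valve_a_grip (a point): Point in the middle of the lever's blue sleeve, 75 mm from the pivot, at 130 mm above the worktop; moves with the lever. The sleeve is 16 mm wide, 16 mm high and 70 mm long, from 35 to 105 mm from the pivot. Its y axis points along the lever away from the pivot, z up.
- valve_b: Brass quarter-turn ball valve fixed in one of the panel's two lines (it may be the left or the right one). This is the standby line: its lever stands closed at the start. Both valves look and work alike. Origin at the panel's top surface under the lever's pivot; x along its pipe, away from the robot when unturned; z up.
- valve_b_lever (a joint): Angle of this valve's lever about the vertical pivot, rad. 0 = fully closed, lever across the pipe, pointing along the valve's +y (to the left seen from the robot); 1.57 = fully open, lever in line with the pipe, pointing along the valve's -x (to the robot). It grows counter-clockwise seen from above. Hard stops at both ends; stiff (about 0.25 N m, some 3 to 4 N at the sleeve's middle), and it stays where it is left.
- valve_b_pivot (a point): Point on the lever's pivot axis at the lever's mid height, 130 mm above the worktop; fixed, axes as the valve.
- valve_b_grip (a point): Point in the middle of the lever's blue sleeve, 75 mm from the pivot, at 130 mm above the worktop; moves with the lever. The sleeve is 16 mm wide, 16 mm high and 70 mm long, from 35 to 105 mm from the pivot. Its y axis points along the lever away from the pivot, z up.
- beaker_150: Loose glass beaker, 70 mm across, 82 mm tall, left of the panel; origin at the centre of its underside. To be left alone.
- flask_100: Loose conical glass flask, 64 mm across, 105 mm tall, right of the panel; origin at the centre of its underside. To be left alone.
- bottle_100b: Loose amber bottle with black cap, 57 mm across, 111 mm tall, behind the panel; origin at the centre of its underside. To be left alone.

How it is judged:
By the outcome, as a careful person would: the job done as asked, in the order asked, and still so for the second after the job is handed in, with the robot touching nothing.
It also fails if it takes over 54 s, if anything falls off the work surface, if the arm or the gripper's body presses on something with over 40 N, if the wrist force passes 120 N, or if a joint passes its speed limit or range.

ROBOT

A 6-joint arm with a two-finger parallel gripper is mounted at the origin on a cart in front of the work surface, level with it; the furniture and walls round the work are solid. World frame = base frame: x ahead of the robot, y to its left, z up, the work surface at z = 0. Lengths are in m, angles in rad, forces in N, time in s.
With the tool pointing down it reaches from about 0.325 to 1 m from the base axis. Payload 5.1 kg.
Tool frame: the origin (TCP) lies at the very end of the fingers, on their centre line; the grasp point (between the pads) lies manip.tcp_to_grasp behind it (manip.tcp_to_grasp is the distance from the TCP to the grasp point, in m); x points along the fingers, y is the direction in which the jaws open and shut, and the axes are right-handed (so a half turn about x gives the same grasp; the last joint's range is limited). The gripper opens to 85 mm and grips with 20 to 120 N. Pads are 22 mm wide; open, the fingers measure 114 mm over their backs; the gripper's body (76 mm by 85 mm) begins 54 mm behind the grasp point. The pads swing forward as they close: fully open they stand 13 mm farther back than shut.
Start: joints at [1.264, 0.124, 1.65, -0, 1.367, -0.083], TCP at [0.144, 0.634, 0.231] pointing down, gripper open.
Joint ranges: [-2.61, 2.61], [-1.02, 2.33], [0.03, 2.71], [-1.35, 4.49], [0.32, 2.68], [-2.91, 2.91]. Speed limits (rad/s): [2.57, 2.57, 3.14, 3.14, 3.14, 3.14].

INTERFACE

Orientations are given as [roll, pitch, yaw] about the fixed x, y, z axes, in that order (R = Rz(yaw) Ry(pitch) Rx(roll)).
In Python, from station import manip, claw, imaging gives the robot as it stands. Calls block until the motion is done:
- manip.goto(position, orientation): joint-space move of the TCP to a pose.
- manip.movel(position, vel=0.15, attitude=None): straight line of the TCP; attitude=None keeps the orientation; vel is the mean speed in m/s.
- manip.movej(angles): joint-space move.
- claw.grip(opening): finger opening in m; the grip force is fixed at half the most; returns when the fingers have stopped.
- manip.hold(seconds).
- manip.solve_ik(position, orientation): joint angles nearest the present ones, or None.
- imaging.get_image(name): name is "scene" or "side" or "wrist"; returns a dict with "img" (384x512x3 uint8, blue, green, red), "mtx" (3x3 intrinsics, pixels), "k1" (the pictures are not rectified: a ray, as slopes to the right and down, at radius r is drawn at 1 + k1 r^2 times it, then the intrinsics apply), "cam_to_world" (4x4, takes a point from camera to world coordinates). Camera axes: x right, y up, looking along -z (the intrinsics and any distortion apply to the point x, -y, -z); pixel columns grow to the right and rows downward; lengths in m; the calibration is good to about 2 mm. A picture is of the moment at which its call begins. There is no depth.
A pose or a line that the arm cannot do raises manip.PlanningError and nothing moves.
- manip.finish_job(): hands the job in, once; it reports no verdict.
Readings, each from a call of its own:
- manip.read_time_s(): time.
- manip.read_joint_positions(): joint angles.
- manip.read_qvel(): joint speeds.
- manip.read_joint_efforts(): joint torques, N m.
- manip.read_tool_pos(): TCP position.
- manip.read_tcp_rot(): TCP orientation.
- manip.read_ft_force(): force on the tool from outside, world axes, zero at the start.
- manip.read_ft_torque(): the same for the moment, N m.
- manip.read_width(): finger opening in m.
Only numpy, scipy, OpenCV 4.12 (cv2) and the standard library are available. Lean on these libraries where they do the work, as an engineer would, in place of code of your own. Each camera call takes 0.05 s, during which the arm holds its last target.

## Working session

There is one attempt and no reset: what is moved stays moved. The work goes in short steps, each a Python script; the robot and the scene stay as the last script left them, time stands still between calls to the robot, and variables do not carry over. Pictures are saved under pics/ and viewed, and the job is handed in when it is done.

```bash
mkdir -p pics; ls
python3 - <<'E'
from station import manip, claw, imaging
import cv2
for n in("scene","side","wrist"):
    d=imaging.get_image(n); cv2.imwrite(f"pics/{n}0.png",d["img"]); print(n,d["mtx"].tolist(),d["k1"],d["cam_to_world"].round(3).tolist())
print(manip.tcp_to_grasp,manip.read_time_s(),manip.read_tcp_rot(),manip.read_tool_pos())
E
```

```text
pics
scene [[382.56698613427545, 0.0, 256.66505332445877], [0.0, 382.56698613427545, 188.71983383789336], [0.0, 0.0, 1.0]] -0.0031535930888181725 [[0.803, 0.389, -0.451, 0.13], [-0.595, 0.55, -0.586, -0.608], [0.021, 0.739, 0.673, 0.833], [0.0, 0.0, 0.0, 1.0]]
side [[423.8574051620844, 0.0, 261.9845393486937], [0.0, 423.8574051620844, 188.02215091078634], [0.0, 0.0, 1.0]] 0.04175847259206383 [[-0.994, 0.047, -0.097, 0.481], [-0.108, -0.48, 0.871, 0.949], [-0.005, 0.876, 0.482, 0.643], [0.0, 0.0, 0.0, 1.0]]
wrist [[295.25581056161263, 0.0, 248.95543271074024], [0.0, 295.25581056161263, 192.6539987002815], [0.0, 0.0, 1.0]] -0.012633991825219917 [[0.222, -0.93, -0.293, 0.069], [0.975, 0.211, 0.069, 0.652], [-0.003, -0.301, 0.953, 0.374], [0.0, 0.0, 0.0, 1.0]]
0.0187 0.15 [-1.64022779  1.56913897 -1.86405885] [0.14414685 0.63331294 0.23033364]
```

View pics/scene0.png

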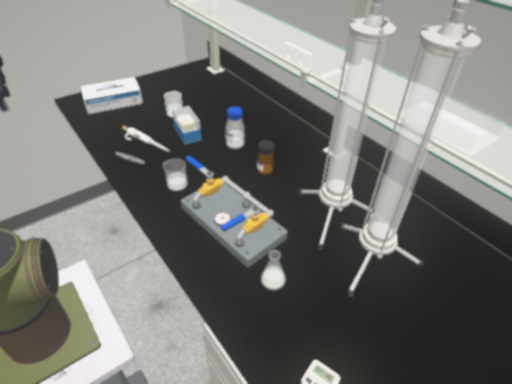

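View pics/side0.png

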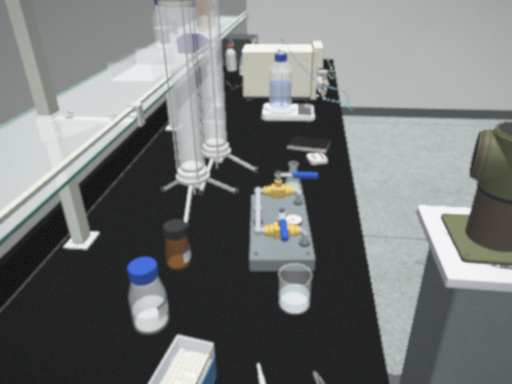

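View pics/wrist0.png

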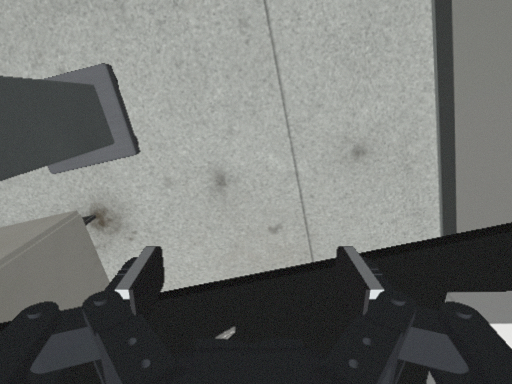

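The scene view shows the left valve closed, its blue lever at about (198,165). The right valve's blue lever, at about (235,220), is open. I'll measure both now.

```bash
cat > h.py <<'E'
from station import manip, claw, imaging
import cv2, numpy as np
def ray(d,px):
    K=d["mtx"]; 
    s=(np.asarray(px,float)-[K[0,2],K[1,2]])/[K[0,0],K[1,1]]
    u=s.copy()
    for _ in range(10): u=s/(1+d["k1"]*(u@u))
    M=d["cam_to_world"]; v=M[:3,:3]@np.array([u[0],-u[1],-1]); return M[:3,3],v
def onz(d,px,z):
    o,v=ray(d,px); return o+v*(z-o[2])/v[2]
def proj(d,p):
    M=d["cam_to_world"]; c=M[:3,:3].T@(np.asarray(p)-M[:3,3]); u=np.array([c[0],-c[1]])/-c[2]
    u=u*(1+d["k1"]*(u@u)); K=d["mtx"]; return u*[K[0,0],K[1,1]]+[K[0,2],K[1,2]]
def blobs(d,lo,hi,amin=30):
    m=cv2.inRange(cv2.cvtColor(d["img"],cv2.COLOR_BGR2HSV),lo,hi)
    n,l,st,c=cv2.connectedComponentsWithStats(m)
    return [(c[i],st[i],l==i) for i in range(1,n) if st[i][4]>=amin]
BLUE=((105,150,80),(125,255,255)); YEL=((12,140,120),(30,255,255))
def levers(name,d=None,z=0.13):
    d=d or imaging.get_image(name); out=[]
    for c,st,m in blobs(d,*BLUE):
        ys,xs=np.nonzero(m); (cx,cy),(w,h),a=cv2.minAreaRect(np.float32(np.c_[xs,ys]))
        P=np.array([onz(d,q,z)[:2] for q in np.c_[xs,ys]])
        mu=P.mean(0); ev,V=np.linalg.eigh(np.cov((P-mu).T)); ax=V[:,1]; t=(P-mu)@ax
        out.append((c.round(1),st[4],mu.round(4),ax.round(3),np.degrees(np.arctan2(ax[1],ax[0])).round(1),np.ptp(t).round(4)))
    return d,out
E
python3 - <<'E'
from h import *
for n in("scene","side"):
    d,o=levers(n); print(n)
    for x in o: print(*x)
    for c,st,m in blobs(d,*YEL): print("yel",c.round(1),st,onz(d,c,0.085).round(3))
    x0,y0,x1,y1=((160,130,320,300) if n=="scene" else (220,140,350,330))
    cv2.imwrite(f"pics/{n}_z.png",cv2.resize(d["img"][y0:y1,x0:x1],None,fx=4 if n=="scene" else 3,fy=4 if n=="scene" else 3,interpolation=2)[:600])
E
```

```text
scene
[234.1 111.9] 169 [0.7734 0.3691] [0.585 0.811] 54.2 0.0803
[193.3 161.4] 112 [0.5189 0.207 ] [-0.068  0.998] 93.9 0.0702
[232.7 221.9] 117 [ 0.4789 -0.0606] [-0.996 -0.084] -175.2 0.0655
yel [267.1 168.3] [263 164   9   9  51] [0.713 0.099 0.085]
yel [210.1 186.1] [199 178  23  17 238] [0.526 0.13  0.085]
yel [254.9 222.4] [244 213  23  19 234] [ 0.548 -0.061  0.085]
side
[280.6  57.5] 34 [ 0.6447 -1.5015] [-0.031  1.   ] 91.8 0.1314
[306.6 174.4] 172 [ 0.4747 -0.0624] [-0.998 -0.065] -176.3 0.0667
[283.5 229.9] 92 [0.5193 0.2025] [-0.126  0.992] 97.3 0.0713
[142.1 269.4] 702 [0.7724 0.357 ] [-0.432  0.902] 115.6 0.0811
yel [176.  261.1] [170 255  14  12 121] [0.737 0.273 0.085]
```

```bash
python3 -c "
import cv2
for n in('scene','side'):
    i=cv2.imread(f'pics/{n}_z.png');print(i.shape)"
```

```text
(600, 640, 3)
(570, 390, 3)
```

View pics/scene_z.png

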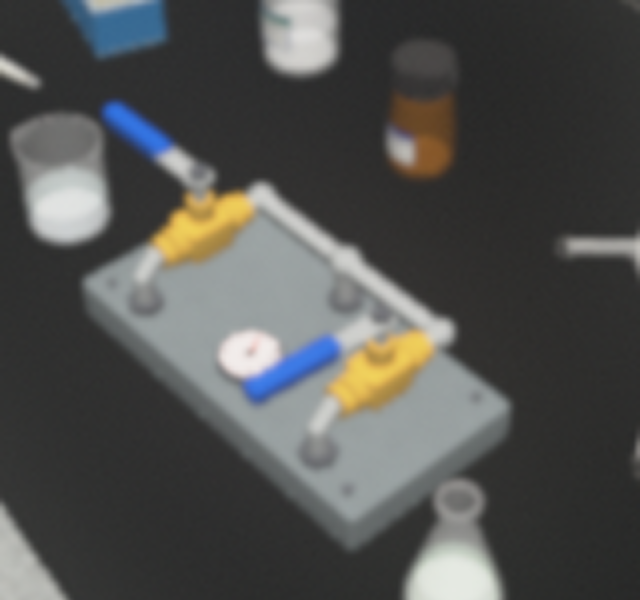

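View pics/side_z.png

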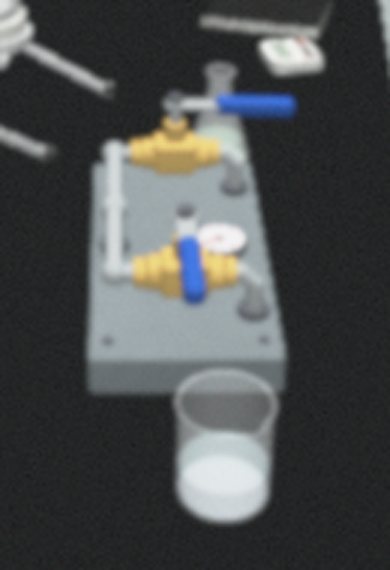

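The two views agree with each other. The pivots come out 188 mm apart against 190 mm expected, the panel's yaw is about 8°, valve_a is on the right and open, and valve_b is on the left and closed. Next I'll check that the arm can reach both pushing arcs with the fingers shut.

```bash
cat >> h.py <<'E'
PA=np.array([0.552,-0.057]); PB=np.array([0.526,0.130]); R=0.075
ud=lambda a: np.array([np.cos(np.radians(a)),np.sin(np.radians(a))])
def peg(P,th,side,off): return P+R*ud(th)+off*ud(th+90*side)
def ori(th,flip): 
    y=np.radians(th-90+180*flip); y=(y+np.pi)%(2*np.pi)-np.pi
    return [0,np.pi/2,y]
E
python3 - <<'E'
from h import *
d=imaging.get_image("scene")
for nm,px,z in(("flask",(273,286),0),("beaker",(176,187),0),("bottle",(265,171),0),("colbase",(337,195),0),("colbase2",(380,240),0),("panelcorner L",(181,202),.04),("near R",(248,253),.04),("far R",(286.5,232),.04),("stemA",(255,208),.14),("stemB",(210,173),.14),("shelfpost",(215,72),0)): print(nm,onz(d,px,z).round(3))
for P,s,ths in((PA,1,range(188,90,-15)),(PB,-1,range(98,195,15))):
  for f in(0,1):
    for th in ths:
      q=manip.solve_ik([*peg(P,th,s,.019),.112],ori(th,f)); print(s,f,th,None if q is None else np.round(q,2))
print(manip.read_time_s())
E
```

```text
flask [ 0.504 -0.201  0.   ]
beaker [0.48  0.273 0.   ]
bottle [ 0.764  0.172 -0.   ]
colbase [ 0.88  -0.056  0.   ]
colbase2 [ 0.845 -0.26   0.   ]
panelcorner L [0.444 0.164 0.04 ]
near R [ 0.495 -0.105  0.04 ]
far R [ 0.623 -0.107  0.04 ]
stemA [ 0.547 -0.062  0.14 ]
stemB [0.526 0.123 0.14 ]
shelfpost [1.022 0.907 0.   ]
1 0 188 [-0.29 -0.13  2.12  0.    1.16  2.71]
1 0 173 None
1 0 158 None
1 0 143 [-0.17 -0.15  2.13  0.    1.16 -2.66]
1 0 128 [-0.13 -0.13  2.11  0.    1.16 -2.36]
1 0 113 [-0.1  -0.09  2.08  0.    1.16 -2.07]
1 0 98 [-0.07 -0.05  2.04  0.    1.15 -1.79]
1 1 188 [-0.29 -0.13  2.12 -0.    1.16 -0.43]
1 1 173 [-0.25 -0.15  2.13 -0.    1.16 -0.13]
1 1 158 [-0.21 -0.16  2.14 -0.    1.16  0.17]
1 1 143 [-0.17 -0.15  2.13 -0.    1.16  0.48]
1 1 128 [-0.13 -0.13  2.11 -0.    1.16  0.78]
1 1 113 [-0.1  -0.09  2.08 -0.    1.16  1.07]
1 1 98 [-0.07 -0.05  2.04 -0.    1.15  1.36]
-1 0 98 [ 0.28  0.06  1.93 -0.    1.15 -1.43]
-1 0 113 [ 0.28  0.02  1.97  0.    1.15 -1.69]
-1 0 128 [ 0.28 -0.03  2.02  0.    1.15 -1.95]
-1 0 143 [ 0.27 -0.07  2.06  0.    1.15 -2.22]
-1 0 158 [ 0.25 -0.11  2.1   0.    1.16 -2.5 ]
-1 0 173 [ 0.22 -0.15  2.13  0.    1.16 -2.8 ]
-1 0 188 None
-1 1 98 [ 0.28  0.06  1.93 -0.    1.15  1.71]
-1 1 113 [ 0.28  0.02  1.97 -0.    1.15  1.45]
-1 1 128 [ 0.28 -0.03  2.02 -0.    1.15  1.19]
-1 1 143 [ 0.27 -0.07  2.06 -0.    1.15  0.92]
-1 1 158 [ 0.25 -0.11  2.1  -0.    1.16  0.64]
-1 1 173 [ 0.22 -0.15  2.13 -0.    1.16  0.35]
-1 1 188 [ 0.18 -0.18  2.15 -0.    1.16  0.04]
0.3
```

Run:
```python
from h import *
claw.grip(0.0)
p=peg(PA,188,1,.036); o=ori(188,1)
manip.goto([*p,.26],o); print(manip.read_time_s())
manip.movel([*p,.15],vel=.15); print(manip.read_time_s(),manip.read_ft_force(),manip.read_width())
d=imaging.get_image("wrist"); cv2.imwrite("pics/w1.png",d["img"])
for n in("scene","side"):
    d,o=levers(n)
    for x in o[:3]: print(n,*x)
    cv2.imwrite(f"pics/{n}1.png",cv2.resize(d["img"][130:300,150:350],None,fx=3,fy=3))
```

```text
3.925
4.8083 [ 0.50023491 -0.14288721  0.77326265] -0.00021413873779804315
scene [193.7 162. ] 103 [0.5185 0.2039] [-0.136  0.991] 97.8 0.0639
scene [228.9 224.1] 74 [ 0.4671 -0.0614] [-0.994 -0.107] -173.9 0.0412
side [306.6 174.4] 173 [ 0.4746 -0.0623] [-0.998 -0.055] -176.9 0.0667
side [283.5 230. ] 91 [0.5192 0.2028] [-0.123  0.992] 97.1 0.0713
side [142.1 269.4] 701 [0.7725 0.357 ] [-0.435  0.9  ] 115.8 0.0811
```

View pics/w1.png

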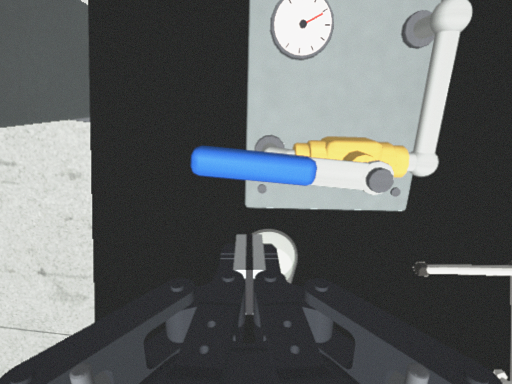

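View pics/scene1.png

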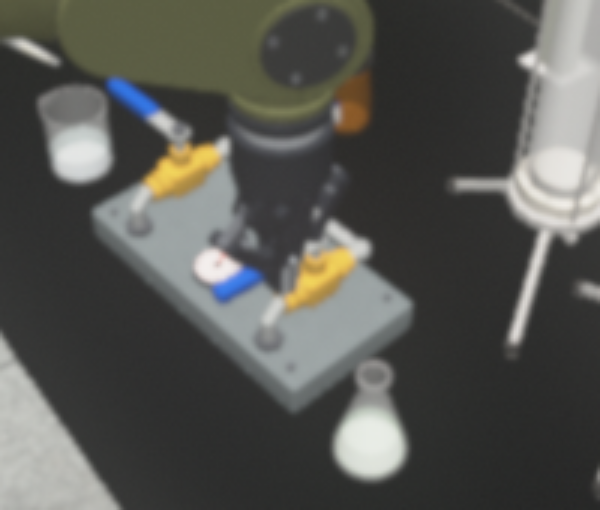

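View pics/side1.png

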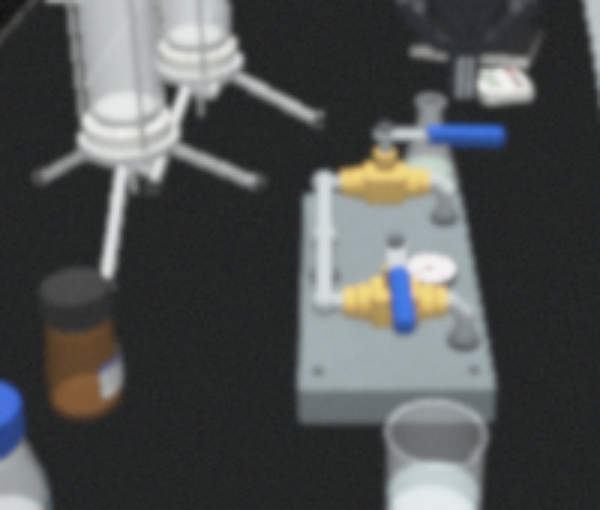

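The wrist view shows the lever from (195,160) to (315,172), its knob at (380,180), the fingertips at (250,240), and the flask's mouth near (275,250). I'll check the clearance to the flask and refine the pivot from this view.

Run:
```python
from h import *
d,o=levers("wrist")
for x in o: print(*x)
print("knob",[onz(d,(380,180),z).round(4) for z in(.138,.145)])
# panel edges: top z=.04 left/right edges in the picture
print("panel near edge",onz(d,(247,210),.04),onz(d,(250,10),.04)," far",onz(d,(408,212),.04))
print("flask mouth",onz(d,(278,250),.105),"left/right",onz(d,(298,255),.105),onz(d,(275,230),.105))
print("tcp",manip.read_tool_pos(),proj(d,manip.read_tool_pos()))
```

```text
[251.9 165.1] 3473 [ 0.4798 -0.0613] [-0.999 -0.039] -177.7 0.0716
knob [array([ 0.5509, -0.058 ,  0.138 ]), array([ 0.5474, -0.0565,  0.145 ])]
panel near edge [ 0.48512457 -0.12307752  0.04      ] [0.46504025 0.03848757 0.04      ]  far [ 0.63395416 -0.1043546   0.04      ]
flask mouth [ 0.50836482 -0.12579577  0.105     ] left/right [ 0.52345096 -0.12780941  0.105     ] [ 0.5035965 -0.1105136  0.105    ]
tcp [ 0.48351907 -0.10332544  0.15132854] [248.19985138 249.40297882]
```

Run:
```python
from h import *
d=imaging.get_image("scene"); s=imaging.get_image("side")
print("mouth scene",onz(d,(274.7,255),.105),"side",onz(s,(150+430/3,130+100/3),.105))
w=imaging.get_image("wrist")
for z in(.0,.03,.06,.105): print(z,onz(w,(275,230),z).round(3),onz(w,(298,258),z).round(3))
```

```text
mouth scene [ 0.51296172 -0.18766599  0.105     ] side [ 0.51422952 -0.17955069  0.105     ]
0.0 [ 0.52  -0.157  0.   ] [ 0.551 -0.187  0.   ]
0.03 [ 0.515 -0.143  0.03 ] [ 0.543 -0.171  0.03 ]
0.06 [ 0.51 -0.13  0.06] [ 0.535 -0.154  0.06 ]
0.105 [ 0.503 -0.11   0.105] [ 0.523 -0.13   0.105]
```

The flask's mouth is at about (0.513, -0.184), roughly 80 mm from the fingers, so it is clear. Next I'll close valve_a.

```bash
cat >> h.py <<'E'
def push(P,side,ths,flip=1,fmax=14,off=.019,vel=.06,z=.112):
    f0=manip.read_ft_force()
    for th in ths:
        p=peg(P,th,side,off); mv=-ud(th+90*side)   # direction of push
        manip.movel([*p,z],vel=vel,attitude=ori(th,flip))
        f=manip.read_ft_force()-f0; ft=-(f[:2]@mv)
        print(round(th,1),"t",round(manip.read_time_s(),2),"F",f.round(1),"against",round(ft,1))
        if ft>fmax: break
    return th
E
python3 - <<'E'
from h import *
p=peg(PA,188,1,.036)
manip.movel([*p,.112],vel=.1)
push(PA,1,[188,178,168,158,148,138,128,118,108,104,102,100])
d,o=levers("side")
for x in o[:4]: print(*x)
cv2.imwrite("pics/side2.png",cv2.resize(d["img"][130:300,150:350],None,fx=3,fy=3))
cv2.imwrite("pics/w2.png",imaging.get_image("wrist")["img"])
E
```

```text
188 t 6.12 F [ 0.1  0.9 -0.1] against -0.9
178 t 6.5 F [-0.4 -0.2 -0.5] against 0.2
168 t 6.88 F [-0.4  0.5 -0.7] against -0.4
158 t 7.25 F [ 0.2  0.5 -0.6] against -0.5
148 t 7.62 F [-1.3 -0.  -0.8] against 0.7
138 t 8.0 F [-1.1 -0.1 -0.2] against 0.8
128 t 8.38 F [-0.2 -0.3 -0.3] against 0.3
118 t 8.75 F [-0.6  0.7 -0.9] against 0.2
108 t 9.12 F [-0.9  1.2 -0.7] against 0.5
104 t 9.38 F [-1.6  1.  -1.1] against 1.3
102 t 9.62 F [-3.2 -0.7 -0.7] against 3.3
100 t 9.88 F [-3.2 -1.6 -1.4] against 3.4
[280.6  57.4] 33 [ 0.6449 -1.5034] [-0.019  1.   ] 91.1 0.1077
[280.5 186.4] 63 [0.539  0.0108] [-0.129  0.992] 97.4 0.0686
[283.5 230. ] 90 [0.5192 0.2027] [-0.13   0.992] 97.4 0.0713
[142.2 269.4] 697 [0.7723 0.357 ] [-0.438  0.899] 116.0 0.0817
```

View pics/w2.png

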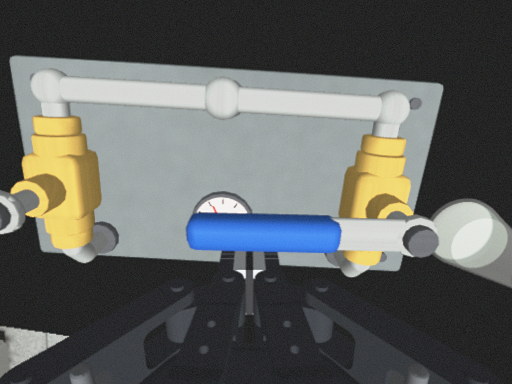

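Valve_a's lever has followed to almost square across the pipe, but the force is still only turning friction. I'll press on in small steps until it meets the stop.

Run:
```python
from h import *
th=push(PA,1,np.arange(99.3,86,-.7),fmax=12)
d,o=levers("side")
for x in o[:4]: print(*x)
d,o=levers("wrist")
for x in o[:4]: print(*x)
```

```text
99.3 t 10.22 F [-1.1 -0.1  0.8] against 1.1
98.6 t 10.47 F [-0.4  0.1  0.5] against 0.4
97.9 t 10.72 F [-1.  -1.7  1.9] against 1.2
97.2 t 10.97 F [-4.7 -2.1  3.3] against 4.9
96.5 t 11.22 F [-8.4 -3.   5.3] against 8.7
95.8 t 11.47 F [-11.5  -3.    8. ] against 11.7
95.1 t 11.72 F [-15.5  -3.8  10.2] against 15.8
[280.6  57.4] 33 [ 0.6449 -1.5034] [-0.019  1.   ] 91.1 0.1077
[279.4 186. ] 62 [0.5419 0.0088] [-0.085  0.996] 94.9 0.0685
[283.5 230. ] 89 [0.5192 0.2027] [-0.13   0.992] 97.5 0.0713
[142.1 269.4] 702 [0.7724 0.3569] [-0.433  0.901] 115.7 0.0811
[262.7 233. ] 5483 [0.5412 0.0115] [-0.111  0.994] 96.4 0.0718
```

The force rose steadily to about 16 N, on top of the turning friction, with the lever parallel to the other closed one, so it is on its stop. I'll back off, check from above, then go over to valve_b.

Run:
```python
from h import *
p=peg(PA,97,1,.040); manip.movel([*p,.112],vel=.1); manip.movel([*p,.24],vel=.2)
p=peg(PB,98,-1,.040); manip.goto([*p,.24],ori(98,1)); 
w,o=levers("wrist"); cv2.imwrite("pics/w3.png",w["img"])
for x in o: print("wrist",*x)
for n in("side","scene"):
    d,o=levers(n)
    for x in o[:4]: print(n,*x)
    cv2.imwrite(f"pics/{n}3.png",cv2.resize(d["img"][130:300,150:350],None,fx=3,fy=3))
print(manip.read_time_s(),manip.read_tool_pos())
```

```text
wrist [251.4 226.3] 923 [0.5195 0.2026] [-0.119  0.993] 96.8 0.0703
wrist [456.8 230.8] 1271 [0.5416 0.0097] [-0.092  0.996] 95.3 0.0761
side [279.3 186.2] 53 [0.5422 0.0101] [-0.089  0.996] 95.1 0.0685
side [283.6 230. ] 92 [0.5191 0.203 ] [-0.126  0.992] 97.3 0.0713
side [142.1 269.4] 700 [0.7726 0.3569] [-0.444  0.896] 116.4 0.0817
scene [234.1 111.9] 168 [0.7733 0.3691] [0.58  0.815] 54.5 0.0801
scene [193.2 161.5] 113 [0.5188 0.207 ] [-0.079  0.997] 94.5 0.07
scene [236.6 195. ] 89 [0.5415 0.0143] [-0.096  0.995] 95.5 0.0635
13.9833 [0.55516166 0.20826314 0.23994361]
```

View pics/w3.png

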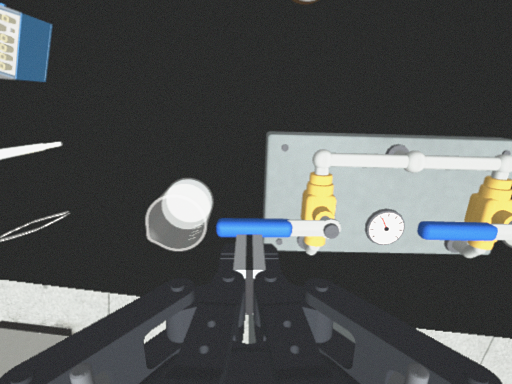

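View pics/side3.png

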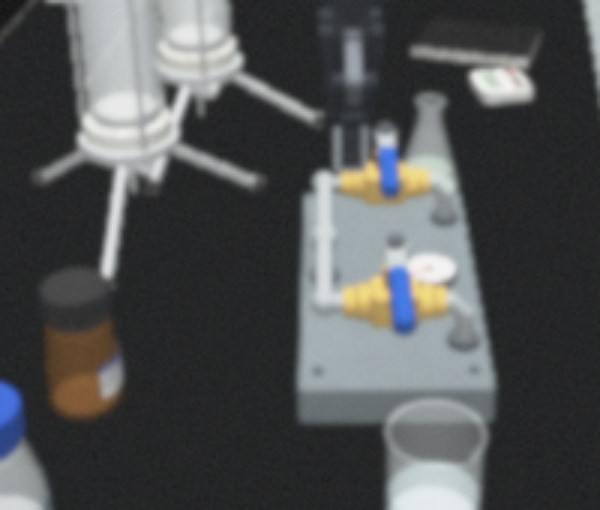

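The wrist and side views show both levers square across the pipes and parallel to within about 2°. Now I'll open valve_b.

Run:
```python
from h import *
p=peg(PB,98,-1,.040)
manip.movel([*p,.112],vel=.12)
print(manip.read_ft_force())
push(PB,-1,[98,108,118,128,138,148,158,168,175,180,183],vel=.06)
d,o=levers("side")
for x in o[:4]: print(*x)
w,o=levers("wrist"); cv2.imwrite("pics/w4.png",w["img"])
for x in o: print("wrist",*x)
```

```text
[1.02834267 0.1239105  0.27352305]
98 t 15.7 F [-0.5 -0.5 -0.1] against -0.5
108 t 16.07 F [-0.7 -0.3 -0.3] against -0.7
118 t 16.45 F [-0.3 -0.2 -0.5] against -0.3
128 t 16.82 F [-0.9 -0.5  0.5] against -1.0
138 t 17.2 F [-1.4  0.  -0.3] against -0.9
148 t 17.57 F [-0.6 -0.2  0.2] against -0.5
158 t 17.95 F [-0.5  0.1 -0.1] against -0.1
168 t 18.32 F [-1.  -0.4 -0.2] against -0.6
175 t 18.63 F [-0.5 -0.1 -0.3] against -0.1
180 t 18.89 F [-1.3 -0.8 -0.9] against -0.8
183 t 19.14 F [-0.5  2.1 -0.4] against 2.2
[280.7  57.4] 32 [ 0.6444 -1.5047] [-0.05   0.999] 92.9 0.1065
[279.3 186.2] 53 [0.5422 0.0101] [-0.089  0.996] 95.1 0.0685
[305. 212.] 69 [0.4751 0.1267] [-0.48   0.877] 118.7 0.0317
[325.6 213.4] 39 [0.429  0.1281] [0.108 0.994] 83.8 0.031
wrist [249.  317.6] 55 [0.4518 0.1157] [-0.999 -0.051] -177.1 0.0042
```

View pics/w4.png

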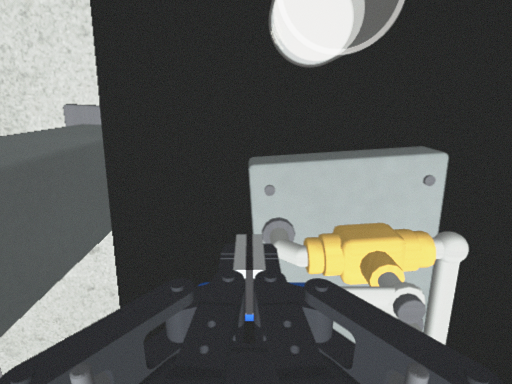

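The lever is following, at about 180°, and the beaker is clear. I'll go on to the stop.

Run:
```python
from h import *
push(PB,-1,np.arange(184,200,.8),fmax=14)
```

```text
184.0 t 19.49 F [ 0.8  1.7 -1.2] against 1.6
184.8 t 19.74 F [ 0.6  0.5 -0.9] against 0.4
185.6 t 19.99 F [-0.8  0.6 -0.4] against 0.7
186.4 t 20.24 F [-0.1  0.6 -0.6] against 0.6
187.2 t 20.49 F [-0.1  3.5 -1. ] against 3.5
188.0 t 20.74 F [ 0.2  7.5 -2.4] against 7.4
188.8 t 20.99 F [-0.1 11.9 -0.9] against 11.8
189.6 t 21.24 F [-0.  16.5 -3.2] against 16.2
```

Again the force rises steadily, which means the stop. I'll back off, go up and check.

Run:
```python
from h import *
p=peg(PB,188,-1,.040); manip.movel([*p,.112],vel=.1); manip.movel([*p,.24],vel=.2)
manip.goto([.40,.034,.30],ori(188,1))
w,o=levers("wrist"); cv2.imwrite("pics/w5.png",w["img"])
for x in o: print("wrist",*x)
for n in("side","scene"):
    d,o=levers(n)
    for x in o[:4]: print(n,*x)
    cv2.imwrite(f"pics/{n}5.png",cv2.resize(d["img"][100:300,150:350],None,fx=3,fy=3))
print(manip.read_time_s(),manip.read_ft_force())
```

```text
wrist [319.   98.1] 1084 [0.4587 0.1227] [-0.994 -0.113] -173.5 0.0707
wrist [371.9 210.6] 874 [0.5435 0.0118] [-0.127  0.992] 97.3 0.0705
side [280.8  57.4] 32 [ 0.6438 -1.504 ] [-0.079  0.997] 94.5 0.1307
side [279.2 186.1] 54 [0.5423 0.0096] [-0.095  0.995] 95.5 0.0685
side [314.7 211.2] 230 [0.4533 0.1209] [-0.979 -0.206] -168.1 0.0666
side [142.1 269.4] 700 [0.7724 0.357 ] [-0.433  0.902] 115.6 0.0804
scene [234.  111.9] 170 [0.773  0.3692] [0.585 0.811] 54.2 0.0803
scene [189.1 184.9] 135 [0.4584 0.1231] [-0.968 -0.251] -165.4 0.0717
scene [236.5 195. ] 88 [0.5416 0.0145] [-0.102  0.995] 95.9 0.0635
23.2083 [-0.10370655  0.86576245 -0.33981569]
```

View pics/side5.png

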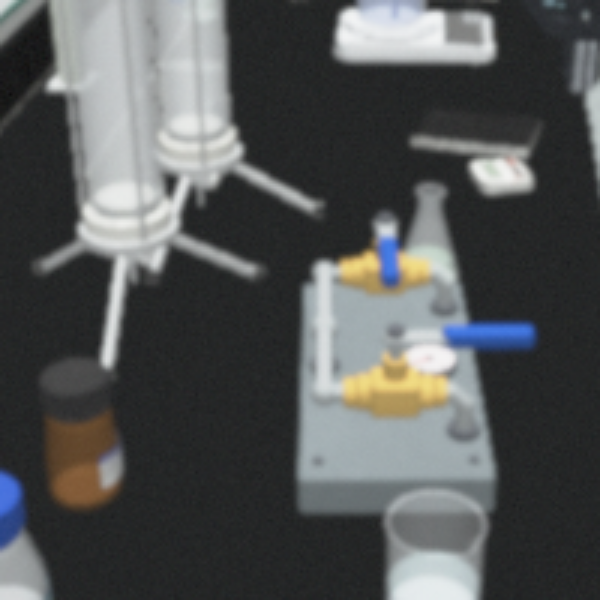

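View pics/w5.png

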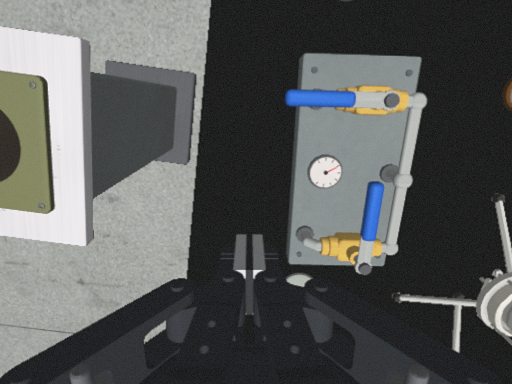

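View pics/scene5.png

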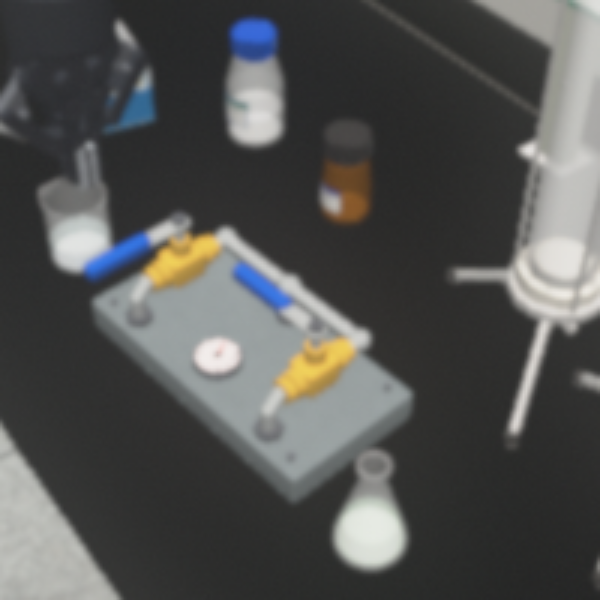

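The side, wrist and scene views agree. Valve_a's lever is square across its pipe (97.3° in the world frame), valve_b's is in line with its pipe (186.5°), and the glassware stands where it did. The arm is clear, so I'm handing in.

Run:
```python
from station import manip
print(manip.finish_job())
```

```text
the job is handed in; nothing more can be done
None
```

The purge panel is changed over, and the job was handed in at about 23 s of the 54 s allowed. With the fingers shut, I first pushed valve_a's lever (right line) closed to its stop. Only then did I push valve_b's lever (left line) open to its stop.

- **Stops:** at the end of each push the force climbed steadily to about 16 N, up from about 3 N of turning friction, so both levers are on their stops.
- **Final pictures:** the wrist view put the levers at 97.3° and 186.5° in the world frame, about 89° apart. The panel is turned about 7.3°, so these match fully closed and fully open.
- **Glassware:** the beaker, flask and bottle look unmoved in the pictures, and the arm was clear of everything at the end.
- **Disagreement:** the scene and side views read valve_b's angle up to about 8° further round than the wrist view, and valve_a's about 2° lower. I put this down to coarse, low-angle views of small sleeves. I trusted the wrist view and the contact forces.

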